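Lay out the drive-unit parts on the chassis plate

TASK

Lay out the parts of the drive unit on the green chassis plate, whose yellow-striped edge is its back: stand the motor upright midway between the bearing block and the terminal block, and the capacitor upright behind it on the plate's white front-to-back line with about 30 mm clear between the two cans. Set the solenoid in front of the bearing block, centred on it, with about 30 mm clear between them and its long sides parallel to the plate's front edge, and lay the pulley, hub up, centred on top of the bearing block. Leave the power driver and pliers where they are.

Things in the scene. Friction and masses are not known exactly. Their poses are not given: they have to be found in the camera images.
- base_plate: Fixed dark green chassis plate, 230 mm front to back (x) by 340 mm wide (y), 6 mm thick; white lines mark its two centre lines, a yellow stripe its back edge, which always lies away from the robot. Origin: centre of its underside, on the table; x points to the back edge, z up. Bearing and terminal blocks sit 120 mm either side of its centre along y; which is on which side varies.
- bearing_block: Fixed aluminium bearing block on the plate: square foot 60 x 60 mm, 12 mm high, carrying a round boss 56 mm in diameter with a flat top 45 mm above its underside (dark ring painted on the top). Origin: centre of its underside, on the plate's top face (6 mm above the table); axes parallel to the plate's.
- terminal_block: Fixed black terminal block with three orange levers on the plate, 44 mm (x) by 56 mm (y), 36 mm high. Origin: centre of its underside, on the plate's top face; axes parallel to the plate's.
- motor: Loose upright motor, cylinder 56 mm in diameter and 70 mm tall, black with silver ends; on top a 20 mm collar 3 mm high and an 8 mm shaft, 84 mm tall in all. 0.55 kg. Origin: centre of its underside; z up along its axis. Stands on the table at the left or right of the plate.
- capacitor: Loose upright silver can with a blue band and blue top, 35 mm in diameter, 58 mm tall, with a 4 mm top disc and two small brass tabs, 68 mm in all. 0.08 kg. Origin: centre of its underside; z up along its axis. Stands on the table at the left or right of the plate.
- pulley: Loose black toothed pulley lying flat, hub up: disc 60 mm in diameter and 14 mm thick, with a red hub 26 mm in diameter and 16 mm high on top (30 mm tall in all), good to grip by the hub. 0.12 kg. Origin: centre of its underside; z up along its axis. Lies on the table at the left or right of the plate.
- solenoid: Loose solenoid, a dark steel block with a copper-coloured middle, 32 mm (x) by 50 mm (y, its long side) by 36 mm high. 0.2 kg. Origin: centre of its underside; z up. Lies on the table at the left or right of the plate.
- power_driver: Bystander, to be left alone: loose red cordless screwdriver lying on the right (-y) of the table, 215 mm long, 36 mm high, along its x axis. Origin: under its middle, on the table.
- pliers: Bystander, to be left alone: loose orange-handled pliers lying on the left (+y) of the table, 160 mm long, 14 mm high, along its x axis. Origin: under the pivot, on the table.
Not all that is in view belongs to the job. What is shaped like the motor but purple or red is not meant.

How it is judged:
By the outcome, as a careful person would: the job done as asked, in the order asked, and still so for the second after the job is handed in, with the robot touching nothing.
It also fails if it takes over 93 s, if anything falls off the work surface, if the arm or the gripper's body presses on something with over 40 N, if the wrist force passes 120 N, or if a joint passes its speed limit or range.

ROBOT

A 6-joint arm with a two-finger parallel gripper is mounted at the origin on the work surface. World frame = base frame: x ahead of the robot, y to its left, z up, the work surface at z = 0. Lengths are in mm, angles in rad, forces in N, time in s.
With the tool pointing down it reaches from about 250 to 775 mm from the base axis. Payload 8.9 kg.
Tool frame: the origin (TCP) lies at the very end of the fingers, on their centre line; the grasp point (between the pads) lies robot.tcp_to_grasp behind it (robot.tcp_to_grasp is the distance from the TCP to the grasp point, in mm); z points along the fingers, y is the line along which they close (so a half turn about z gives the same grasp; the last joint's range is limited). The gripper opens to 85 mm and grips with 20 to 120 N. Pads are 22 mm wide; open, the fingers measure 114 mm over their backs; the gripper's body (76 mm by 85 mm) begins 54 mm behind the grasp point. The pads swing forward as they close: fully open they stand 13 mm farther back than shut.
Start: joints at [-1.365, 0.291, -0.153, 1.127, 0, 1.431], TCP at [177.456, -494.098, 231.305] pointing down, gripper open.
Joint ranges: [-2.52, 2.52], [-0.91, 1.74], [-1.3, 1.37], [-1.96, 2.02], [-1.52, 1.47], [-3.14, 3.14]. Speed limits (rad/s): [2.22, 2.22, 2.79, 3.14, 3.14, 3.14].

INTERFACE

Orientations are given as a unit quaternion [x, y, z, w].
In Python, from workcell import robot gives the robot as it stands. The module is installed in compiled form; this text tells all that it offers.
- The arm moves only by the tool carry_out, never from a script. Its argument "commands" is one flat list of numbers, 5 for each row, row after row: the shift along the world's x, y, z in cm, then the turn about the world's z in degrees, then the finger opening in cm, from 0 to 8.54. A call has 1 to 8 rows; each row is the pose to reach, as a shift and turn from the pose commanded when the call began; what a row does not reach only later rows make up. A row lasts 1/8 s, in which the tool goes at most 62.5 mm and 10.7 degrees, less where a joint would pass 70% of its speed; a pose out of reach is approached as far as the arm can. A call with a gripper value outside its range is refused whole. The fingers move at their own pace and stop on an object; the grip force is fixed at half the most. Time passes only in rows, so rows that repeat a pose let the fingers close. It gives the time, the measured TCP pose, the force, the opening and the grip force at its end, in the units of the state.
- robot.observe(): the state, without advancing time (a new reading comes with each control period).
- robot.grab_frame(name): name is "side" or "top"; returns the picture (480x640x3 uint8, red, green, blue); there is no depth.
- robot.camera_params(name): a dict with "fx", "fy", "cx", "cy" (pixels), "origin" and "attitude" of the camera in the world. Camera axes: x right, y down, z forward; pixel columns grow to the right and rows downward; lengths in mm; the calibration is good to about 2 mm. A picture is of the moment at which its call begins. camera_params takes no time and is no camera call.
- robot.sign_off(): hands the job in; it is judged then, once.
The state is a dict: "t": time; "q": joint angles; "joint_vel": joint speeds; "effort": joint torques, N m; "ee_pos": TCP position; "orientation": TCP orientation; "ft_force": force on the tool from outside, world axes, zero at the start; "torque": the same for the moment, N m; "grip_width": finger opening in mm; "grasp_force": force on a finger pad.
Only numpy, scipy, OpenCV 4.12 (cv2) and the standard library are available. Lean on these libraries where they do the work, as an engineer would, in place of code of your own. Each camera call takes 0.05 s, during which the arm holds its last target. There are 200 camera calls.

## Working session

There is one attempt and no reset: what is moved stays moved. The work goes in short steps, Python scripts to look and compute and a tool call to move; the robot and the scene stay as the last step left them, time stands still between calls to the robot, and variables do not carry over. Pictures are saved under pics/ and viewed, at most 14 in all, crops included, and the job is handed in when it is done.

Besides the shell and the picture viewer there is one more tool, called after "Request:" as name(argument=value, ...) on one line, values as JSON. carry_out: Moves the arm, as the interface text tells. Its arguments: {"type":"object","properties":{"commands":{"type":"array"}},"required":["commands"]}

```bash
mkdir -p pics; cat > h.py <<'E'
import numpy as np, cv2
from scipy.spatial.transform import Rotation as R
from workcell import robot
def cam(n):
    p=robot.camera_params(n); a=np.array(p["attitude"],float)
    M=a if a.shape==(3,3) else R.from_quat(a).as_matrix()
    return p,M,np.array(p["origin"],float)
def px2pt(n,u,v,z):
    p,M,o=cam(n); d=M@np.array([(u-p["cx"])/p["fx"],(v-p["cy"])/p["fy"],1]); return o+d*(z-o[2])/d[2]
def pt2px(n,P):
    p,M,o=cam(n); c=M.T@(np.array(P,float)-o); return np.array([p["fx"]*c[0]/c[2]+p["cx"],p["fy"]*c[1]/c[2]+p["cy"]])
def grab(n,f=None):
    im=robot.grab_frame(n)[:,:,::-1].copy()
    if f: cv2.imwrite("pics/"+f,im)
    return im
E
python3 - <<'E'
from h import *
for n in("side","top"): grab(n,n+"0.png"); print(robot.camera_params(n))
print(robot.observe()); print(robot.tcp_to_grasp)
E
```

```text
{'fx': 433.5918542494805, 'fy': 433.5918542494805, 'cx': 324.0170331660529, 'cy': 245.28061297141912, 'origin': array([319.0045201 , 803.05305767, 761.11749452]), 'attitude': array([-0.08573606,  0.90998851, -0.40395346,  0.03730744])}
{'fx': 546.9886668295834, 'fy': 546.9886668295834, 'cx': 313.3314077454314, 'cy': 240.0762162216463, 'origin': array([ 241.98432993,  -12.86111962, 1500.15374818]), 'attitude': array([-0.70460469,  0.70551934, -0.04587655,  0.06058076])}
{'t': 0.1, 'q': array([-1.36529317e+00,  2.91205525e-01, -1.54012825e-01,  1.12670984e+00,
       -4.42589099e-05,  1.43147109e+00]), 'joint_vel': array([ 0.00166335, -0.00089341,  0.00232146,  0.00115565, -0.00139469,
       -0.00084258]), 'effort': array([ 1.61624539e-03, -5.37974739e+01,  3.31920755e+01,  9.27581830e-03,
       -1.83244979e-04, -2.04940346e-05]), 'ee_pos': array([ 177.36809055, -493.72952833,  230.81349726]), 'orientation': array([ 9.85173295e-01,  1.71561236e-01, -4.08399420e-05, -5.64887667e-04]), 'ft_force': array([-0.90884569,  0.58111527, -0.2696299 ]), 'torque': array([ 0.00435936,  0.01753751, -0.01179702]), 'grasp_force': 0.0, 'grip_width': 85.51586828124992}
18.700000000000003
```

View pics/top0.png

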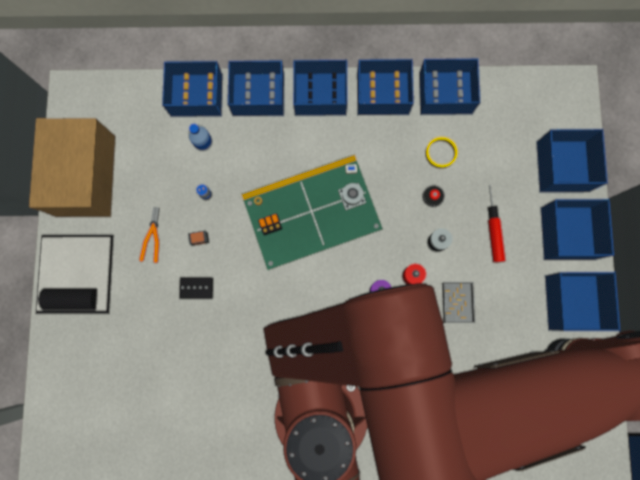

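View pics/side0.png

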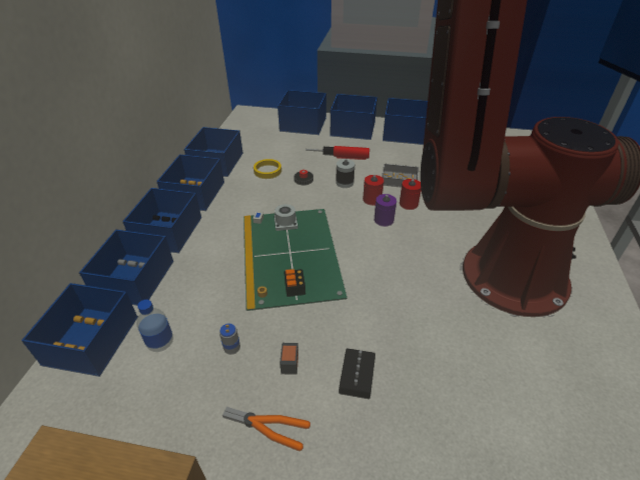

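The top view shows the plate centred near (312,212) and rotated, with the terminal block at (270,223) and the bearing block at (351,194). The capacitor is at (203,190), the solenoid at (198,238), the pulley at (433,195) and the motor at (440,240). The purple and red cans are distractors. The side view agrees.

```bash
cat > m.py <<'E'
from h import *
t=cv2.imread("pics/top0.png"); hsv=cv2.cvtColor(t,cv2.COLOR_BGR2HSV)
print("px base",pt2px("top",[0,0,0]),pt2px("top",[177,-494,231]))
H,S,V=cv2.split(hsv)
g=((H>55)&(H<95)&(S>80)).astype(np.uint8)
y=((H>18)&(H<32)&(S>120)).astype(np.uint8); 
m=g|y; m[:,:230]=0; m[:,395:]=0; m[:140]=0;m[280:]=0
m=cv2.morphologyEx(m,cv2.MORPH_CLOSE,np.ones((9,9)))
c=max(cv2.findContours(m,0,2)[0],key=cv2.contourArea)
w=np.array([px2pt("top",*p[0],6)[:2] for p in c],np.float32)
(cx,cy),(a,b),th=cv2.minAreaRect(w); print("plate",cx,cy,a,b,th)
bx=cv2.boxPoints(((cx,cy),(a,b),th)); print(bx)
for nm,u,v in(("cap",203,190),("sol",198,238),("pul",433,195),("mot",440,240),("term",270,223),("bear",351,194)):
    print(nm,px2pt("top",u,v,30)[:2])
crops=[cv2.resize(t[v-25:v+25,u-25:u+25],(260,260),interpolation=2) for u,v in((203,190),(198,238),(351,194),(433,195),(440,240),(270,223))]
cv2.imwrite("pics/crops.png",np.vstack([np.hstack(crops[:3]),np.hstack(crops[3:])]))
E
python3 m.py
```

```text
px base [320.26019028 415.67739399] [538.12103263 352.31687358]
plate 551.736328125 24.518081665039062 224.2660369873047 336.7629089355469 19.613000869750977
[[ 389.58932  145.4911 ]
 [ 502.62897 -171.73326]
 [ 713.8833   -96.45494]
 [ 600.8437   220.76942]]
cap [606.43324225 323.49067797]
sol [471.92901665 333.08673462]
pul [ 589.29297399 -310.18982282]
mot [ 464.49811758 -325.00346201]
term [512.88984487 136.45612391]
bear [593.15738881 -85.75430615]
```

View pics/crops.png

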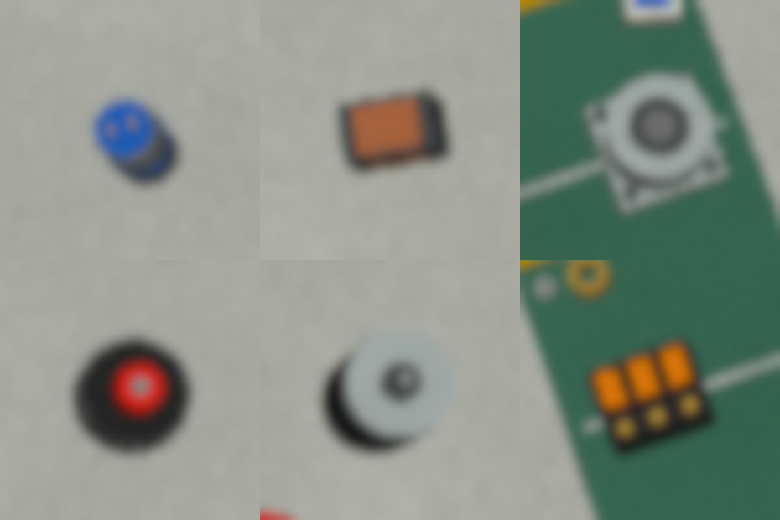

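The crops show the blue cap disc, the copper solenoid top, the boss ring, the red hub and the grey motor top, all clearly separable. Next I take the mask centroids on their height planes.

```bash
cat > m2.py <<'E'
from h import *
def mask(im,lo,hi,roi):
    m=cv2.inRange(cv2.cvtColor(im,cv2.COLOR_BGR2HSV),lo,hi); o=np.zeros_like(m); u0,v0,u1,v1=roi; o[v0:v1,u0:u1]=m[v0:v1,u0:u1]
    c=cv2.findContours(o,0,1)[0]; return max(c,key=cv2.contourArea)
def cen(n,c,z):
    w=np.array([px2pt(n,*p[0],z)[:2] for p in c],np.float32); return w,cv2.minEnclosingCircle(w),cv2.minAreaRect(w)
if __name__=="__main__":
    t=cv2.imread("pics/top0.png"); s=cv2.imread("pics/side0.png")
    for nm,im,n,lo,hi,roi,z in(
     ("cap top",t,"top",(100,150,120),(125,255,255),(190,175,215,205),62),
     ("sol top",t,"top",(3,90,90),(20,255,255),(180,225,215,252),36),
     ("pul hub",t,"top",(0,0,0),(180,255,75),(415,175,455,215),14),
     ("hub red",t,"top",(0,150,120),(180,255,255),(415,175,455,215),30),
     ("mot top",t,"top",(80,8,105),(110,60,255),(420,220,465,265),70),
     ("boss",t,"top",(80,8,105),(110,45,255),(335,178,368,203),51),
     ("lever",t,"top",(5,150,120),(25,255,255),(255,205,285,232),42),
     ("sol side",s,"side",(3,90,70),(20,255,255),(275,335,305,360),36),
     ("hub side",s,"side",(0,150,90),(180,255,255),(290,165,318,184),30),
     ("cap side",s,"side",(95,120,90),(130,255,255),(215,318,245,334),62)):
        try:
            w,mc,mr=cen(n,mask(im,lo,hi,roi),z); print(nm,np.round(w.mean(0),1),"circ",np.round(mc[0],1),round(mc[1],1),"rect",np.round(mr[0],1),np.round(mr[1],1),round(mr[2],1))
        except Exception as e: print(nm,e)
E
python3 m2.py
```

```text
cap top [599.8 320.1] circ [599.7 320.1] 12.9 rect [599.9 320.3] [23.8 22.9] 45.2
sol top [472.7 335.1] circ [473.2 335.4] 20.5 rect [472.4 335.8] [30.2 35.6] 2.0
pul hub [ 591. -313.] circ [ 590.8 -313.5] 28.6 rect [ 591.2 -313.1] [52.7 54.9] 62.3
hub red [ 592.  -314.4] circ [ 592.1 -314.4] 14.2 rect [ 592.1 -314.4] [25.1 26. ] 44.7
mot top [ 461.7 -318.4] circ [ 461.9 -318.9] 26.2 rect [ 462.5 -317.9] [47.8 49.5] 44.3
boss [590.1 -89.3] circ [585.1 -87.5] 33.7 rect [586.6 -86.1] [55. 55.] 17.6
lever [518.5 139.4] circ [518.6 140.5] 25.6 rect [518.3 140.2] [22.9 50.8] 21.3
sol side [477.3 335.5] circ [477.5 335. ] 19.4 rect [477.6 334.4] [26.2 32.2] 10.8
hub side [ 594.5 -306.8] circ [ 594.5 -305.5] 17.7 rect [ 592.7 -305.6] [21.9 33.8] 10.9
cap side [604.  322.2] circ [603.8 322.5] 14.5 rect [604.3 321. ] [28.  21.9] 10.8
```

Request:
carry_out(commands=[28.5, 17.5, 0, 0, 8.5, 28.5, 17.5, 0, 0, 8.5, 28.5, 17.5, 0, 0, 8.5, 28.5, 17.5, 0, 0, 8.5, 28.5, 17.5, 0, 0, 8.5, 28.5, 17.5, 0, 0, 8.5, 28.5, 17.5, 0, 0, 8.5, 28.5, 17.5, -8, 0, 8.5])

```text
t: 1.1
ee_pos: [464.6, -321.8, 171.6]
orientation: [0.985, 0.172, 0.002, 0.004]
ft_force: [0.1, -1.3, -2.1]
grip_width: 84.7
grasp_force: 0.0
```

```bash
python3 - <<'E'
from h import *
o=robot.observe(); print(o['t'],o['ee_pos'])
s=grab("side","side1.png"); t=grab("top","top1.png")
cv2.imwrite("pics/v1.png",np.hstack([cv2.resize(s[130:250,290:430],(400,343)),cv2.resize(t[180:300,380:520],(400,343))]))
E
python3 - <<'E'
E
```

```text
1.1 [ 464.56202853 -321.80860935  171.56077764]
```

View pics/v1.png

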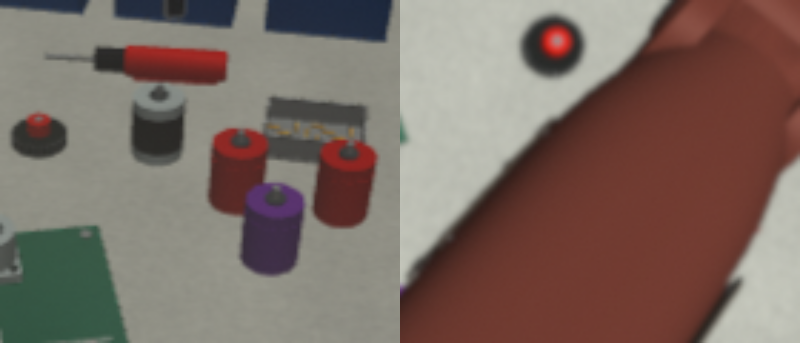

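The gripper tip is just above the motor (crop (175,8), motor shaft at (158,92)), and the red cans are clear of it. Descending to grip.

Request:
carry_out(commands=[0, 0, 0, 0, 8.5, 0, 0, -6, 0, 8.5, 0, 0, -12.1, 0, 8.5, 0, 0, -12.1, 0, 8.5, 0, 0, -12.1, 0, 5.0, 0, 0, -12.1, 0, 5.0, 0, 0, -12.1, 0, 5.0, 0, 0, -12.1, 0, 5.0])

```text
t: 2.2
ee_pos: [464.3, -320.8, 51.5]
orientation: [0.985, 0.172, 0.002, 0.002]
ft_force: [-1.7, 1.6, 12.0]
grip_width: 54.2
grasp_force: 61.3
```

Request:
carry_out(commands=[0, 0, 0, 0, 5.0, 0, 0, 0, 0, 5.0])

```text
t: 2.45
ee_pos: [464.3, -320.8, 51.6]
orientation: [0.985, 0.172, 0.002, 0.002]
ft_force: [-1.4, 0.6, 10.9]
grip_width: 53.7
grasp_force: 61.3
```

Request:
carry_out(commands=[0, 0, 0, 0, 8.0, 0, 0, 0, 0, 8.0, -0.2, 0.2, 0, 0, 8.0, -0.2, 0.2, -2.0, 0, 8.0, -0.2, 0.2, -2.0, 0, 5.0, -0.2, 0.2, -2.0, 0, 5.0, -0.2, 0.2, -2.0, 0, 5.0, -0.2, 0.2, -2.0, 0, 5.0])

```text
t: 3.45
ee_pos: [460.9, -317.7, 28.5]
orientation: [0.985, 0.171, 0.0, 0.001]
ft_force: [-0.1, -3.4, 5.4]
grip_width: 54.8
grasp_force: 64.6
```

Request:
carry_out(commands=[0, 0, 0, 0, 5.0, 0, 0, 0, 0, 5.0])

```text
t: 3.7
ee_pos: [460.9, -317.7, 28.5]
orientation: [0.985, 0.171, 0.0, 0.001]
ft_force: [-1.0, -2.8, 6.3]
grip_width: 54.9
grasp_force: 64.7
```

Request:
carry_out(commands=[0, 0, 5, 0, 5, 0, 0, 10, 0, 5, 0, 0, 10, 0, 5, 2, 6, 10, 0, 5, 3.5, 12, 10, 0, 5, 5, 18, 10, 0, 5, 6.5, 24, 10, 0, 5, 8, 30, 10, 0, 5])

```text
t: 4.7
ee_pos: [538.9, -14.7, 125.8]
orientation: [0.985, 0.172, -0.002, -0.001]
ft_force: [0.7, -0.4, -6.3]
grip_width: 54.9
grasp_force: 67.4
```

Request:
carry_out(commands=[1.1, 4.2, 0, 0, 5, 1.1, 4.2, 0, 0, 5, 1.1, 4.2, 0, 0, 5, 1.1, 4.2, -4, 0, 5, 1.1, 4.2, -6, 0, 5, 1.1, 4.2, -6, 0, 5])

```text
t: 5.45
ee_pos: [549.3, 23.9, 65.9]
orientation: [0.985, 0.171, -0.002, -0.001]
ft_force: [0.3, 1.0, -4.9]
grip_width: 55.0
grasp_force: 67.5
```

```bash
python3 - <<'E'
from h import *
o=robot.observe(); print(o['t'],o['ee_pos'],o['ft_force'],o['orientation'])
s=grab("side","side2.png"); cv2.imwrite("pics/v2.png",cv2.resize(s[120:340,200:420],(600,600)))
E
```

```text
5.45 [549.26340286  23.93241794  65.87430358] [ 0.34124209  0.95176452 -4.85744861] [ 9.85324026e-01  1.70678471e-01 -2.26078296e-03 -5.59436467e-04]
```

View pics/v2.png

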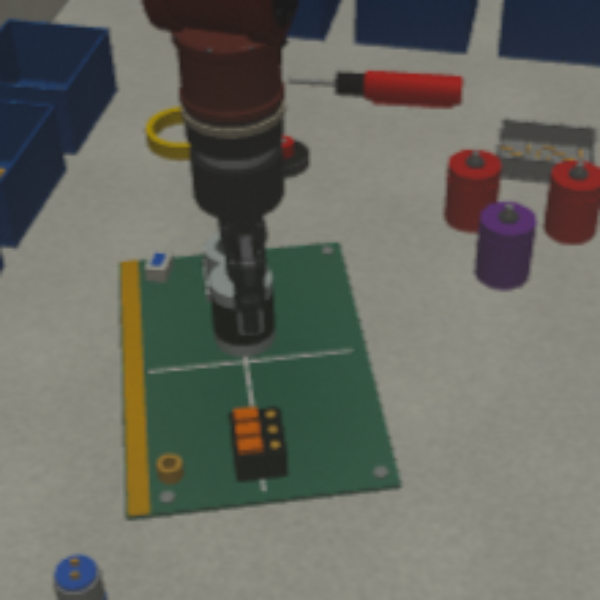

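The side view shows the motor in the gripper above the plate centre, with the white cross at crop (246,360), pixel (290,252). I check that against the plate centre.

```bash
python3 - <<'E'
from h import *
print(px2pt("side",290.2,252,6)); p=px2pt("side",200+244*.3667,120+335*.3667,45); print(p)
t=cv2.imread("pics/top0.png").astype(float)
# white lines on plate: both ends of y-line, x-line
hsv=cv2.cvtColor(t.astype(np.uint8),cv2.COLOR_BGR2HSV)
w=((hsv[:,:,1]<85)&(hsv[:,:,2]>105)).astype(np.uint8)
m=np.zeros_like(w); cv2.fillPoly(m,[np.array([pt2px("top",[551.7+a*.942-b*.336,24.5+a*.336+b*.942,6]) for a,b in((88,70),(88,-70),(-100,-70),(-100,70))],np.int32)],1)
v,u=np.nonzero(w*m); P=np.array([px2pt("top",a,b,6)[:2] for a,b in zip(u,v)])-[551.7,24.5]
c,s=np.cos(np.radians(19.6)),np.sin(np.radians(19.6)); X=P@[c,s]; Y=P@[-s,c]
A=(abs(X)<12)&(abs(Y)>15); B=(abs(Y)<12)&(abs(X)>15)
print("y-line: X=",np.polyfit(Y[A],X[A],1),A.sum()," x-line: Y=",np.polyfit(X[B],Y[B],1),B.sum())
E
```

```text
[553.40223596  24.03804874   6.        ]
[551.13540481  32.31713053  45.        ]
y-line: X= [ 0.00079801 -0.07922401] 164  x-line: Y= [-0.00157312  0.35974051] 224
```

Plate centre (551.7, 24.7), yaw 19.6°, confirmed. Placing the motor.

Request:
carry_out(commands=[0.2, 0.1, -2, 0, 5, 0.2, 0.1, -2.8, 0, 5, 0.2, 0.1, -3.1, 0, 5, 0.2, 0.1, -3.1, 0, 5])

```text
t: 6.0
ee_pos: [553.7, 25.8, 37.3]
orientation: [0.985, 0.171, 0.0, 0.0]
ft_force: [0.3, -1.2, -4.9]
grip_width: 54.7
grasp_force: 67.7
```

Request:
carry_out(commands=[-0.2, -0.1, -0.2, 0, 5, -0.2, -0.1, -0.3, 0, 5, -0.2, -0.1, -0.3, 0, 5, -0.2, -0.1, -0.3, 0, 5])

```text
t: 6.5
ee_pos: [551.4, 24.8, 34.5]
orientation: [0.985, 0.172, 0.0, 0.0]
ft_force: [-5.3, -0.3, 6.4]
grip_width: 54.9
grasp_force: 68.6
```

Contact. Release slowly and lift.

Request:
carry_out(commands=[0, 0, 0, 0, 7.5, 0, 0, 0, 0, 7.5, 0, 0, 0, 0, 7.5, 0, 0, 5, 0, 7.5, 0, 0, 10, 0, 7.5, 0, 0, 15, 0, 7.5, 0, 0, 15, 0, 7.5])

```text
t: 7.38
ee_pos: [554.1, 24.7, 187.7]
orientation: [0.985, 0.172, 0.004, 0.001]
ft_force: [0.1, 0.3, -0.5]
grip_width: 75.1
grasp_force: 0.0
```

Request:
carry_out(commands=[0, 5, 0, 0, 7.5, 1, 11, 0, 0, 7.5, 2, 17, 0, 0, 7.5, 3, 23, 0, 0, 7.5, 4, 29, 0, 0, 7.5, 5, 29.6, 0, 0, 7.5, 5, 29.6, 0, 0, 7.5])

```text
t: 8.25
ee_pos: [604.9, 311.7, 182.1]
orientation: [0.983, 0.182, -0.002, -0.004]
ft_force: [-0.1, 0.1, 0.3]
grip_width: 75.4
grasp_force: 0.0
```

```bash
python3 - <<'E'
from h import *
from m2 import mask,cen
o=robot.observe(); print(o['t'],o['ee_pos'])
s=grab("side","side3.png"); t=grab("top","top3.png")
w,mc,mr=cen("top",mask(t,(80,8,105),(110,60,255),(295,185,330,225)),76); print(mc,mr, w.mean(0))
cv2.imwrite("pics/v3.png",np.hstack([cv2.resize(s[120:340,200:420],(400,400)),cv2.resize(t[140:300,180:340],(400,400))]))
E
```

```text
8.25 [604.88782936 311.7337259  182.08300114]
((551.251708984375, 25.456727981567383), 26.603450775146484) ((551.8052978515625, 24.199369430541992), (52.716529846191406, 47.771217346191406), 13.942327499389648) [550.0602    26.063517]
```

View pics/v3.png

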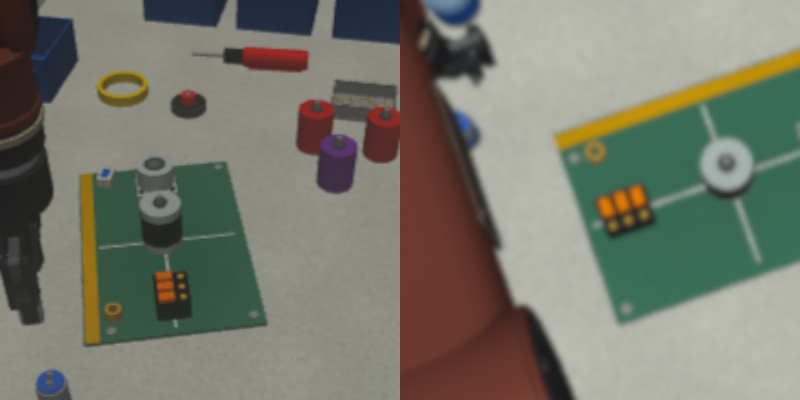

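The motor stands on the cross (top view centre about (551.3,25.5)), and the capacitor is untouched. Descending over the capacitor.

Request:
carry_out(commands=[0, 0, 0, 0, 7.5, 0, 0, 0, 0, 7.5, 0, 0, -5, 0, 7.5, 0, 0, -9, 0, 7.5, 0, 0, -9, 0, 7.5, 0, 0, -9, 0, 7.5])

```text
t: 9.1
ee_pos: [606.1, 311.5, 95.7]
orientation: [0.983, 0.181, 0.0, -0.005]
ft_force: [0.7, 0.7, 0.3]
grip_width: 74.8
grasp_force: 0.0
```

```bash
python3 - <<'E'
from h import *
o=robot.observe(); print(o['t'],o['ee_pos'])
s=grab("side","side4.png"); p=pt2px("side",o['ee_pos']); print(p, pt2px("side",[601.5,321,62]))
u,v=p.astype(int); cv2.imwrite("pics/v4.png",cv2.resize(s[v-50:v+60,u-60:u+60],(600,550)))
E
```

```text
9.1 [606.05426463 311.45374062  95.6747866 ]
[225.68761585 313.81126148] [228.74370487 328.68245126]
```

View pics/v4.png

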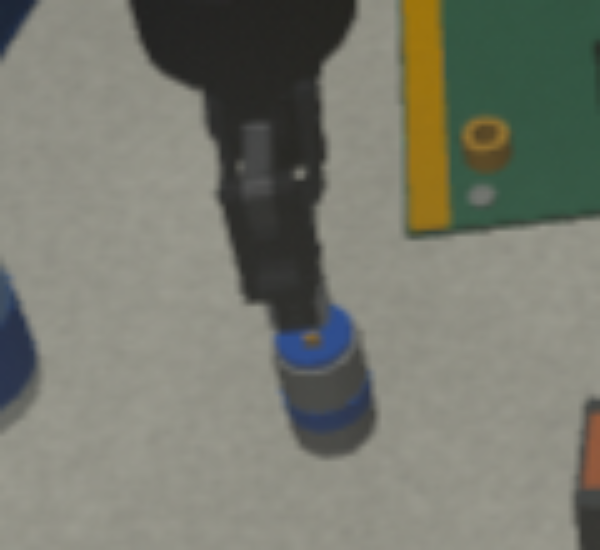

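The close view shows the gripper offset slightly from the blue top (crop (313,335)). Correcting by about −5 and +9.5 mm, then gripping.

Request:
carry_out(commands=[-0.4, 0.9, 0, -1, 7.5, -0.4, 0.9, 0, -1, 7.5, -0.4, 0.9, 0, -1, 7.5, -0.4, 0.9, 0, -1, 7.5])

```text
t: 9.65
ee_pos: [604.1, 312.4, 93.9]
orientation: [0.984, 0.181, -0.001, -0.008]
ft_force: [-0.1, 0.1, -0.6]
grip_width: 75.1
grasp_force: 0.0
```

```bash
python3 - <<'E'
from h import *
o=robot.observe(); print(o['q'].round(3),o['joint_vel'].round(3),o['effort'].round(1),o['ee_pos'],R.from_quat(o['orientation']).as_matrix().round(4))
E
```

```text
[0.362 0.676 0.105 0.999 0.016 3.141] [-0.001  0.001 -0.003 -0.002 -0.001 -0.003] [ -0.  -76.6  31.7   0.    0.1   0. ] [604.13709495 312.42278068  93.92465349] [[ 0.9348  0.3552 -0.0057]
 [ 0.3552 -0.9347  0.0151]
 [ 0.     -0.0161 -0.9999]]
```

Joint 6 is at its limit, which explains the offset. Since the can is round, I turn +30° and then correct.

Request:
carry_out(commands=[0, 0, 0, 10, 7.5, 0, 0, 0, 20, 7.5, -0.3, 0.9, 0, 30, 7.5, -0.3, 0.9, 0, 30, 7.5, -0.3, 0.9, 0, 30, 7.5, -0.3, 0.9, 0, 30, 7.5])

```text
t: 10.4
ee_pos: [601.2, 321.1, 93.8]
orientation: [0.904, 0.428, -0.004, -0.007]
ft_force: [-0.2, 0.5, -0.3]
grip_width: 75.0
grasp_force: 0.0
```

Request:
carry_out(commands=[0, 0, -4, 0, 7.5, 0, 0, -7, 0, 7.5, 0, 0, -7, 0, 7.5, 0, 0, -7, 0, 2.8, 0, 0, -7, 0, 2.8, 0, 0, -7, 0, 2.8, 0, 0, -7, 0, 2.8, 0, 0, -7, 0, 2.8])

```text
t: 11.4
ee_pos: [602.4, 321.8, 25.8]
orientation: [0.903, 0.429, -0.002, -0.007]
ft_force: [-0.2, -1.3, 6.0]
grip_width: 33.3
grasp_force: 59.3
```

Request:
carry_out(commands=[0, 0, 0, 0, 2.8, 0, 0, 0, 0, 2.8, 0, 0, 0, 0, 2.8])

```text
t: 11.78
ee_pos: [602.4, 321.8, 25.8]
orientation: [0.903, 0.429, -0.002, -0.007]
ft_force: [0.2, 0.1, 6.6]
grip_width: 33.8
grasp_force: 59.3
```

Request:
carry_out(commands=[0, 0, 5, 0, 2.8, 0, 0, 9, 0, 2.8, 0, -5, 9, 0, 2.8, 0.5, -11, 9, 0, 2.8, 1, -17, 9, -10, 2.8, 1.5, -23, 9, -20, 2.8, 2, -27.2, 9, -30, 2.8, 2, -27.2, 9, -31, 2.8])

```text
t: 12.78
ee_pos: [621.8, 46.2, 114.6]
orientation: [0.986, 0.169, -0.001, -0.008]
ft_force: [-0.3, -0.2, -1.3]
grip_width: 33.5
grasp_force: 59.9
```

Request:
carry_out(commands=[0, 0, 0, 0, 2.8, 0, 0, 0, 0, 2.8, 0, 0, -4, 0, 2.8, 0, 0, -6, 0, 2.8, 0, 0, -6, 0, 2.8])

```text
t: 13.4
ee_pos: [619.7, 50.5, 52.4]
orientation: [0.985, 0.173, -0.003, -0.008]
ft_force: [0.4, 0.5, -0.4]
grip_width: 33.4
grasp_force: 59.8
```

Request:
carry_out(commands=[0.2, 0, -1, 0, 2.8, 0.2, 0, -1.7, 0, 2.8, 0.2, 0, -1.7, 0, 2.8, 0.2, 0, -1.7, 0, 2.8])

```text
t: 13.9
ee_pos: [623.3, 49.3, 37.1]
orientation: [0.985, 0.172, -0.001, -0.008]
ft_force: [0.1, -0.4, -0.6]
grip_width: 33.7
grasp_force: 59.8
```

```bash
python3 - <<'E'
from h import *
o=robot.observe(); print(o['t'],o['ee_pos'],o['ft_force'],R.from_quat(o['orientation']).as_matrix().round(4)[:,2])
s=grab("side","side5.png"); cv2.imwrite("pics/v5.png",cv2.resize(s[170:310,220:360],(600,600),interpolation=2))
for a in((622.8,50,6),(622.8,50,35),(551.7,24.7,6)): print(((pt2px("side",a)-[220,170])*600/140).round())
E
```

```text
13.9 [623.30454536  49.33819844  37.14822947] [ 0.10837373 -0.36298102 -0.55664452] [-0.0051  0.0151 -0.9999]
[176. 366.]
[171. 330.]
[303. 353.]
```

View pics/v5.png

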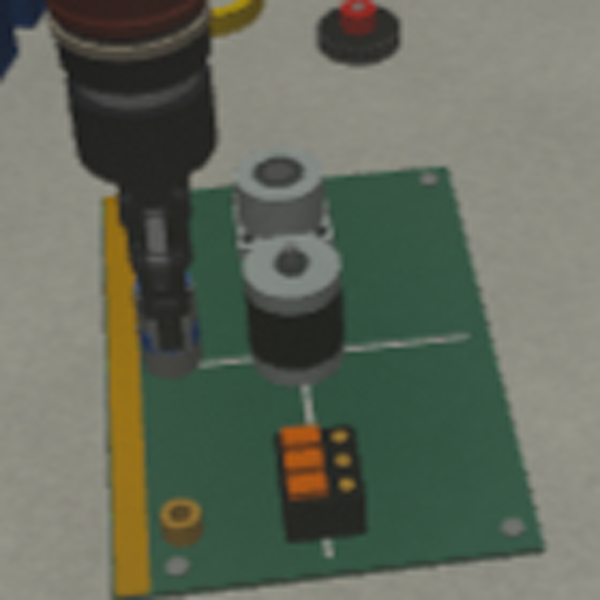

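The side view shows the capacitor just above the white line behind the motor (crop (170,360)), with the gap looking right. Lowering and releasing.

Request:
carry_out(commands=[0, 0, -0.4, 0, 2.8, 0, 0, -0.5, 0, 2.8, 0, 0, -0.5, 0, 2.8])

```text
t: 14.32
ee_pos: [623.1, 49.4, 31.8]
orientation: [0.985, 0.172, -0.001, -0.008]
ft_force: [-1.1, 0.8, 0.5]
grip_width: 33.4
grasp_force: 60.1
```

Request:
carry_out(commands=[0, 0, 0, 0, 5.5, 0, 0, 0, 0, 5.5, 0, 0, 5, 0, 5.5, 0, 0, 10, 0, 5.5, 0, 0, 15, 10, 5.5, 0, 0, 15, 20, 8, 0, 3, 15, 30, 8, -2, 8, 15, 40, 8])

```text
t: 15.32
ee_pos: [604.0, 129.1, 181.7]
orientation: [0.866, 0.5, -0.004, -0.007]
ft_force: [0.6, -0.7, -0.2]
grip_width: 80.0
grasp_force: 0.0
```

Request:
carry_out(commands=[-2, 4, 0, 10, 8, -4, 8, 0, 20, 8, -6, 12, 0, 30, 8, -8, 14, 0, 40, 8, -10, 16, 0, 50, 8, -12, 18, 0, 60, 8, -12, 18, 0, 70, 8, -12, 18, 0, 80, 8])

```text
t: 16.32
ee_pos: [482.8, 309.8, 181.9]
orientation: [0.34, 0.94, -0.008, -0.003]
ft_force: [0.2, -0.1, -0.9]
grip_width: 80.3
grasp_force: 0.0
```

```bash
python3 - <<'E'
from h import *
o=robot.observe(); print(o['t'],o['ee_pos'],o['orientation'].round(3),o['q'].round(2))
s=grab("side","side6.png"); t=grab("top","top6.png")
def up(im,roi,k=6):
    u0,v0,u1,v1=roi; return cv2.resize(im[v0:v1,u0:u1],None,fx=k,fy=k,interpolation=cv2.INTER_CUBIC)
for nm,im,n,roi in(("top","top0.png","top",(180,222,216,256)),("side","side0.png","side",(272,332,308,380)),("side","side6.png","side",(272,332,308,380))):
    im=cv2.imread("pics/"+im)
    h=cv2.cvtColor(up(im,roi),cv2.COLOR_BGR2HSV)
    for lab,m,z in(("cop",cv2.inRange(h,(3,100,80),(18,255,255)),36),("all",((h[:,:,1]>80)|(h[:,:,2]<85)).astype(np.uint8),36)):
        cs=cv2.findContours(m,0,1)[0]; c=max(cs,key=cv2.contourArea)
        w=np.array([px2pt(n,(p[0][0]+.5)/6-.5+roi[0],(p[0][1]+.5)/6-.5+roi[1],z)[:2] for p in c],np.float32)
        r=cv2.minAreaRect(w); print(nm,lab,np.round(r[0],1),np.round(r[1],1),round(r[2],1)); 
        print(cv2.approxPolyDP(w,5,True)[:,0].round().tolist())
cv2.imwrite("pics/v6.png",np.hstack([cv2.resize(s[170:380,220:360],(400,600),interpolation=2),cv2.resize(t[140:260,180:260],(400,600),interpolation=2)]))
E
```

```text
16.325 [482.801517   309.79592369 181.91661689] [ 0.34   0.94  -0.008 -0.003] [ 0.45  0.43 -0.09  1.07 -0.01  1.14]
top cop [472.5 334.7] [29.5 36.3] 9.8
[[487.0, 320.0], [483.0, 353.0], [458.0, 349.0], [461.0, 319.0]]
top all [472.3 329.6] [33.2 48.6] 8.8
[[486.0, 309.0], [488.0, 316.0], [463.0, 315.0], [489.0, 320.0], [484.0, 352.0], [456.0, 351.0], [460.0, 305.0]]
side cop [477.2 336. ] [26.7 34.6] 9.3
[[492.0, 322.0], [487.0, 354.0], [463.0, 350.0], [467.0, 318.0]]
side all [474.2 346.9] [33.1 69.6] 10.9
[[494.0, 315.0], [494.0, 322.0], [480.0, 318.0], [493.0, 324.0], [480.0, 382.0], [453.0, 378.0], [466.0, 311.0]]
side cop [477.3 336. ] [26.6 34.6] 9.5
[[492.0, 321.0], [487.0, 354.0], [463.0, 350.0], [467.0, 318.0]]
side all [474.3 346.8] [33.1 69.3] 10.9
[[494.0, 315.0], [494.0, 322.0], [465.0, 319.0], [493.0, 322.0], [487.0, 355.0], [463.0, 351.0], [463.0, 340.0], [461.0, 347.0], [489.0, 356.0], [480.0, 382.0], [453.0, 378.0], [466.0, 312.0]]
```

View pics/v6.png

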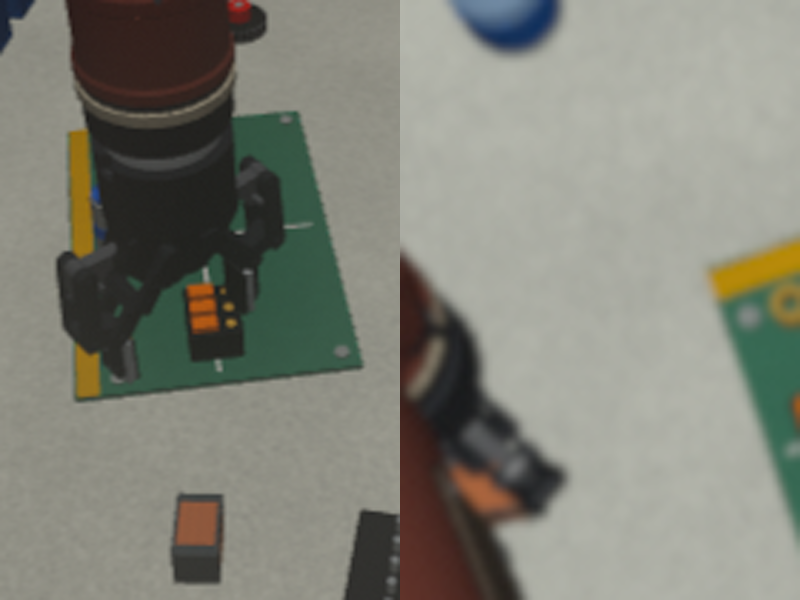

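Solenoid centre is about (474.5, 335), yaw about 9°, and both views agree. The gripper goes over it at yaw 189°.

Request:
carry_out(commands=[-0.8, 2.5, 0, 10, 8.2, -0.8, 2.5, 0, 20, 8.2, -0.8, 2.5, 0, 30, 8.2, -0.8, 2.5, 0, 40, 8.2, -0.8, 2.5, -3, 49, 8.2, -0.8, 2.5, -8, 49, 8.2, -0.8, 2.5, -8, 49, 8.2, -0.8, 2.5, -8, 49, 8.2])

```text
t: 17.42
ee_pos: [475.8, 334.7, 103.3]
orientation: [-0.076, 0.997, -0.008, 0.001]
ft_force: [-0.2, 0.1, -0.2]
grip_width: 82.3
grasp_force: 0.0
```

Request:
carry_out(commands=[-0.1, 0, -5, 0, 8.2, -0.1, 0, -9.2, 0, 8.2, -0.1, 0, -9.2, 0, 8.2, -0.1, 0, -9.2, 0, 4.4, -0.1, 0, -9.2, 0, 4.4, -0.1, 0, -9.2, 0, 4.4, -0.1, 0, -9.2, 0, 4.4, -0.1, 0, -9.2, 0, 4.4])

```text
t: 18.42
ee_pos: [476.0, 335.4, 12.6]
orientation: [-0.077, 0.997, -0.007, 0.003]
ft_force: [-1.7, -1.8, 9.5]
grip_width: 48.9
grasp_force: 62.0
```

Request:
carry_out(commands=[0, 0, 0, 0, 4.4, 0, 0, 0, 0, 4.4])

```text
t: 18.68
ee_pos: [476.0, 335.4, 12.6]
orientation: [-0.077, 0.997, -0.007, 0.003]
ft_force: [-0.9, -1.3, 9.3]
grip_width: 48.9
grasp_force: 62.0
```

Request:
carry_out(commands=[0, 0, 5, 0, 4.4, 0, 0, 11, 0, 4.4, 0, -4, 12, 0, 4.4, 0, -10, 12, 0, 4.4, 0, -16, 12, 0, 4.4, 0, -22, 12, 0, 4.4, 0, -28, 12, 0, 4.4, 0, -34, 12, 0, 4.4])

```text
t: 19.68
ee_pos: [474.6, -7.6, 131.4]
orientation: [-0.077, 0.997, -0.008, 0.002]
ft_force: [0.2, 0.1, -1.4]
grip_width: 48.9
grasp_force: 64.3
```

Request:
carry_out(commands=[1.5, -6, 0, 5, 4.4, 4.5, -11, 0, 10.8, 4.4, 4.5, -11, 0, 10.8, 4.4, 4.5, -11, 0, 10.8, 4.4, 4.5, -11, 0, 10.8, 4.4, 4.5, -11, -5, 10.8, 4.4, 4.5, -11, -8, 10.8, 4.4, 4.5, -11, -8, 10.8, 4.4])

```text
t: 20.68
ee_pos: [517.1, -114.0, 48.4]
orientation: [-0.171, 0.985, -0.007, -0.0]
ft_force: [0.4, -0.3, -1.9]
grip_width: 48.8
grasp_force: 64.2
```

Request:
carry_out(commands=[0.2, 0, -1.5, 0, 4.4, 0.2, 0, -2.3, 0, 4.4, 0.2, 0, -2.3, 0, 4.4, 0.2, 0, -2.3, 0, 4.4])

```text
t: 21.18
ee_pos: [521.4, -115.8, 27.2]
orientation: [-0.17, 0.985, -0.008, 0.002]
ft_force: [-0.1, 0.1, -2.1]
grip_width: 48.4
grasp_force: 64.4
```

```bash
python3 - <<'E'
from h import *
o=robot.observe(); print(o['t'],o['ee_pos'],o['orientation'])
s=grab("side","side7.png"); t=grab("top","top7.png")
cv2.imwrite("pics/v7.png",np.hstack([cv2.resize(s[170:310,220:360],(400,400),interpolation=2),cv2.resize(t[150:270,280:400],(400,400),interpolation=2)]))
E
```

```text
21.175 [ 521.39008994 -115.75477828   27.2303239 ] [-0.17020976  0.98537301 -0.0081104   0.00170032]
```

View pics/v7.png

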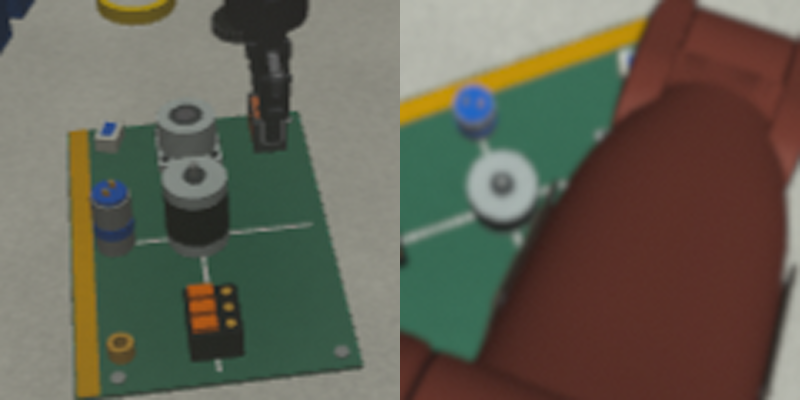

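The solenoid hovers in front of the bearing block (left crop (268,130)), and the capacitor stands on the line behind the motor. Lowering.

Request:
carry_out(commands=[-0.1, 0.15, -0.5, 0, 4.4, -0.1, 0.15, -0.8, 0, 4.4, -0.1, 0.15, -0.85, 0, 4.4, -0.1, 0.15, -0.85, 0, 4.4])

```text
t: 21.78
ee_pos: [519.8, -114.0, 18.7]
orientation: [-0.17, 0.985, -0.008, 0.001]
ft_force: [-2.6, 1.3, 7.8]
grip_width: 49.0
grasp_force: 65.7
```

Request:
carry_out(commands=[0, 0, 0, 0, 7.5, 0, 0, 0, 0, 7.5, 0, 0, 5, 0, 7.5, 0, 0, 10, 0, 7.5, 0, 0, 13, 0, 6, 2, -5, 13, 0, 6, 4, -10, 13, 0, 6, 6, -15, 13, 0, 6])

```text
t: 22.78
ee_pos: [580.7, -265.7, 148.4]
orientation: [-0.17, 0.985, -0.008, 0.002]
ft_force: [0.5, 0.2, 0.5]
grip_width: 60.2
grasp_force: 0.0
```

Request:
carry_out(commands=[1.3, -5, 0, 0, 6, 1.3, -5, 0, 0, 6, 1.3, -5, 0, 0, 6, 1.3, -5, 0, 0, 6, 1.3, -5, -4, 0, 6, 1.3, -5, -8, 0, 6, 1.3, -5, -8, 0, 6])

```text
t: 23.65
ee_pos: [591.1, -311.7, 65.8]
orientation: [-0.171, 0.985, -0.006, -0.001]
ft_force: [-0.7, 0.6, 0.8]
grip_width: 60.0
grasp_force: 0.0
```

```bash
python3 - <<'E'
from h import *
o=robot.observe(); print(o['t'],o['ee_pos'],o['orientation'])
s=grab("side","side8.png"); t=grab("top","top8.png")
def up(im,roi,k=6):
    u0,v0,u1,v1=roi; return cv2.resize(im[v0:v1,u0:u1],None,fx=k,fy=k,interpolation=cv2.INTER_CUBIC)
a=up(s,(270,110,390,250),4)[:,:400]
p=pt2px("top",[520,-114,42]).astype(int); b=cv2.resize(t[p[1]-40:p[1]+40,p[0]-40:p[0]+40],(320,560),interpolation=2)
b=cv2.resize(t[p[1]-40:p[1]+40,p[0]-40:p[0]+40],(320,320),interpolation=2); b=np.vstack([b,np.zeros((240,320,3),np.uint8)])
cv2.imwrite("pics/v8.png",np.hstack([a,b]))
roi=(p[0]-25,p[1]-20,p[0]+25,p[1]+20); h=cv2.cvtColor(up(t,roi),cv2.COLOR_BGR2HSV)
m=cv2.inRange(h,(3,100,80),(18,255,255)); c=max(cv2.findContours(m,0,1)[0],key=cv2.contourArea)
w=np.array([px2pt("top",(q[0][0]+.5)/6-.5+roi[0],(q[0][1]+.5)/6-.5+roi[1],42)[:2] for q in c],np.float32); print("sol",cv2.minAreaRect(w))
q=pt2px("side",[520,-114,42]).astype(int); roi=(q[0]-15,q[1]-15,q[0]+15,q[1]+15); h=cv2.cvtColor(up(s,roi),cv2.COLOR_BGR2HSV)
m=cv2.inRange(h,(3,100,60),(18,255,255)); c=max(cv2.findContours(m,0,1)[0],key=cv2.contourArea)
w=np.array([px2pt("side",(q[0][0]+.5)/6-.5+roi[0],(q[0][1]+.5)/6-.5+roi[1],42)[:2] for q in c],np.float32); print("sol",cv2.minAreaRect(w))
E
```

```text
23.65 [ 591.05203286 -311.71286758   65.82311341] [-1.70813702e-01  9.85285450e-01 -5.90185345e-03 -6.55248593e-04]
sol ((522.4793090820312, -91.66114807128906), (97.84938049316406, 109.9129638671875), 89.66606903076172)
sol ((521.660888671875, -114.52226257324219), (27.378986358642578, 35.14590072631836), 18.990943908691406)
```

View pics/v8.png

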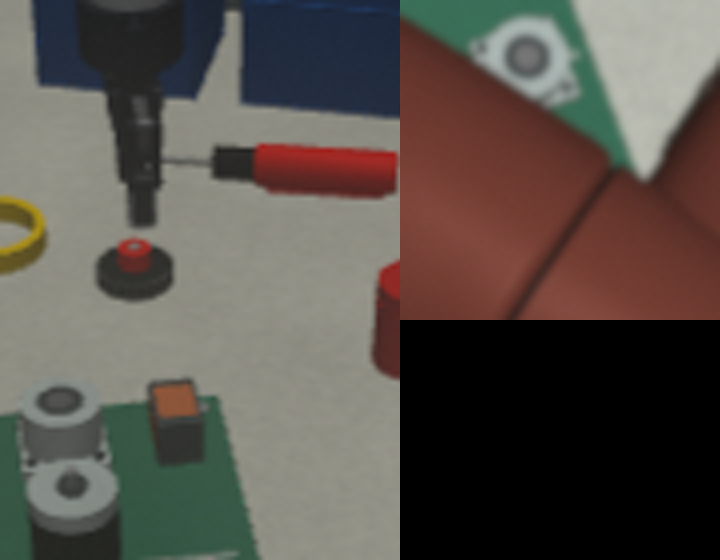

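The solenoid sits parallel to the plate (19.0°) at about (520.5,-114.5). The fingers are above the red hub (crop (134,245)). Gripping the hub.

Request:
carry_out(commands=[0.1, -0.2, -3, 0, 6, 0.1, -0.2, -4.8, 0, 6, 0.1, -0.2, -4.8, 0, 6, 0.1, -0.2, -4.8, 0, 2, 0.1, -0.2, -4.8, 0, 2, 0.1, -0.2, -4.8, 0, 2, 0.1, -0.2, -4.8, 0, 2, 0.1, -0.2, -4.8, 0, 2])

```text
t: 24.75
ee_pos: [594.8, -316.5, 21.9]
orientation: [-0.17, 0.985, -0.009, 0.002]
ft_force: [-2.3, 1.1, 6.4]
grip_width: 22.5
grasp_force: 58.5
```

Request:
carry_out(commands=[0, 0, 0, 0, 2, 0, 0, 0, 0, 2])

```text
t: 25.0
ee_pos: [594.8, -316.5, 21.9]
orientation: [-0.17, 0.985, -0.009, 0.002]
ft_force: [-0.6, 0.3, 6.0]
grip_width: 22.9
grasp_force: 58.5
```

Request:
carry_out(commands=[0, 0, 0, 0, 4, 0, 0, 0, 0, 4, -0.1, -0.05, -0.4, 0, 4, -0.1, -0.05, -0.45, 0, 4, -0.1, -0.05, -0.45, 0, 2, -0.1, -0.05, -0.45, 0, 2, -0.1, -0.05, -0.45, 0, 2, -0.1, -0.05, -0.45, 0, 2])

```text
t: 26.0
ee_pos: [593.2, -316.7, 15.9]
orientation: [-0.17, 0.985, -0.008, 0.002]
ft_force: [0.5, 0.0, 1.1]
grip_width: 23.5
grasp_force: 59.0
```

```bash
python3 - <<'E'
from h import *
o=robot.observe(); print(o['t'],o['ee_pos'],o['grip_width'])
s=grab("side","side9.png"); cv2.imwrite("pics/v9.png",cv2.resize(s[130:200,270:340],(500,500),interpolation=2))
E
```

```text
26.0 [ 593.18241712 -316.65781034   15.90780445] 23.450947644636013
```

View pics/v9.png

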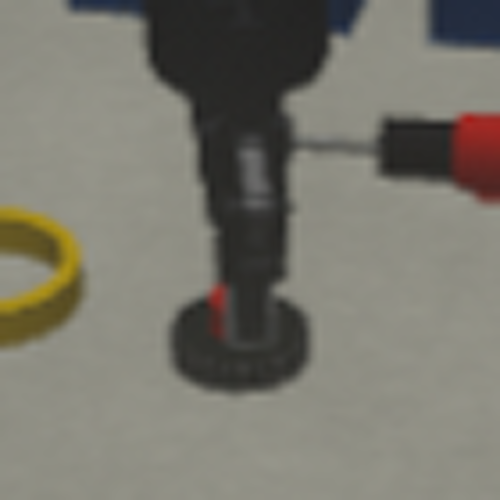

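The gripper holds the hub about 3 mm off centre, with the pulley towards +x. I'll compensate at placing.

Request:
carry_out(commands=[0, 0, 5, 0, 2, 0, 0, 9, 0, 2, 0, 5, 9, 0, 2, 0, 10, 9, 0, 2, -0.2, 15, 9, 0, 2, -0.4, 20, 9, 0, 2, -0.4, 22.7, 9, 0, 2, -0.4, 22.7, 9, 0, 2])

```text
t: 27.05
ee_pos: [588.9, -87.6, 105.8]
orientation: [-0.172, 0.985, -0.008, 0.001]
ft_force: [-0.1, -0.4, -1.8]
grip_width: 23.4
grasp_force: 59.3
```

Request:
carry_out(commands=[0, 0, 0, 0, 2, 0, 0, -2, 0, 2, 0, 0, -2.8, 0, 2, 0, 0, -2.8, 0, 2, 0, 0, -2.8, 0, 2])

```text
t: 27.68
ee_pos: [589.5, -90.1, 78.3]
orientation: [-0.17, 0.985, -0.008, 0.002]
ft_force: [-0.2, -0.2, -0.4]
grip_width: 23.4
grasp_force: 59.3
```

```bash
python3 - <<'E'
from h import *
o=robot.observe(); print(o['t'],o['ee_pos'],o['grip_width'])
s=grab("side","side10.png"); cv2.imwrite("pics/v10.png",cv2.resize(s[150:250,240:340],(600,600),interpolation=2))
for z,x in((51,0),(6,0),(o['ee_pos'][2]-16,0)): print(z,((pt2px("side",(592,-88.4,z))-[240,150])*6).round())
for z in(51,65):
  for d in(30,-30): print(z,d,((pt2px("side",(592+d*.942,-88.4+d*.3355,z))-[240,150])*6).round())
E
```

```text
27.675 [589.45319718 -90.08786322  78.27328385] 23.376012058842118
51 [273. 359.]
6 [279. 437.]
62.273283854772586 [272. 339.]
51 30 [206. 365.]
51 -30 [340. 353.]
65 30 [204. 340.]
65 -30 [339. 328.]
```

View pics/v10.png

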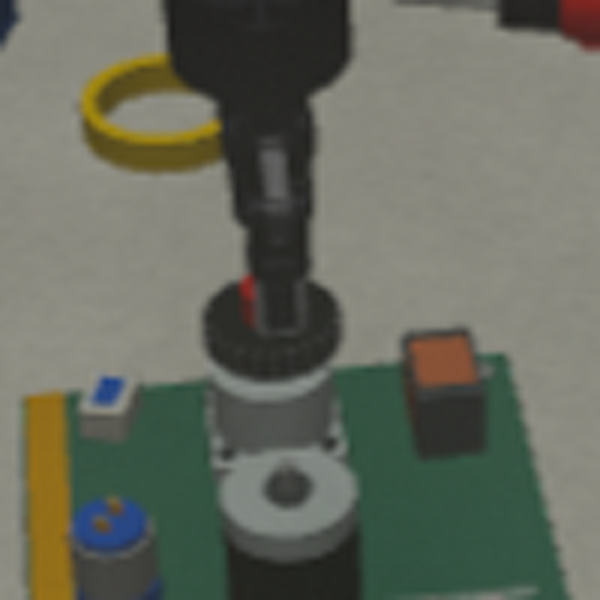

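The disc spans crop columns 203–342, centred at 272.5. The boss is centred at about 273, so they are aligned. Lowering.

Request:
carry_out(commands=[0, 0.05, -0.7, 0, 2, 0, 0.05, -1.1, 0, 2, 0, 0.05, -1.1, 0, 2, 0, 0.05, -1.1, 0, 2])

```text
t: 28.22
ee_pos: [589.0, -89.0, 66.8]
orientation: [-0.17, 0.985, -0.008, 0.001]
ft_force: [-1.3, 0.2, 3.1]
grip_width: 23.3
grasp_force: 59.7
```

Contact. Release and retreat away from the camera views.

Request:
carry_out(commands=[0, 0, 0, 0, 4.5, 0, 0, 0, 0, 4.5, 0, 0, 4, 0, 4.5, 0, 0, 9, 0, 4.5, 0, 0, 14, 0, 4.5, -4, -5, 16, 0, 4.5, -9, -9, 16, 0, 4.5, -14, -13, 16, 0, 4.5])

```text
t: 29.22
ee_pos: [453.7, -215.6, 227.1]
orientation: [-0.171, 0.985, -0.008, 0.002]
ft_force: [-0.2, 0.2, 0.4]
grip_width: 45.2
grasp_force: 0.0
```

Request:
carry_out(commands=[-5, -4, 0, 0, 4.5, -10, -8, 0, 0, 4.5, -14, -13, 0, 0, 4.5, -18, -18, 0, 0, 4.5, -22, -22, 0, 0, 4.5, -26, -24, 0, 0, 4.5, -26, -24, 0, 0, 4.5])

```text
t: 30.1
ee_pos: [192.4, -455.9, 226.6]
orientation: [-0.168, 0.986, -0.008, 0.001]
ft_force: [0.3, -0.5, -0.3]
grip_width: 45.2
grasp_force: 0.0
```

```bash
python3 - <<'E'
from h import *
from m2 import mask,cen
o=robot.observe(); print(o['t'],o['ee_pos'])
s=grab("side","side11.png"); t=grab("top","top11.png")
def rep(nm,P):
    d=np.array(P)-[551.7,24.7]; c,k=.942,.3355; print(nm,np.round(P,1),"plate",np.round([d@[c,k],d@[-k,c]],1))
for nm,lo,hi,P,z,r in(("mot",(80,8,105),(110,60,255),(551.7,24.7),76,18),("cap",(100,150,120),(125,255,255),(622.8,50),68,10),("sol",(3,90,90),(20,255,255),(520.4,-113.8),42,12),("hub",(0,150,110),(180,255,255),(592,-88.4),81,12),("disc",(0,0,0),(180,255,75),(592,-88.4),65,18)):
    u,v=pt2px("top",[*P,z]).astype(int)
    try: w,mc,mr=cen("top",mask(t,lo,hi,(u-r,v-r,u+r,v+r)),z); rep(nm,mc[0]); print("   r",round(mc[1],1),np.round(mr[1],1),round(mr[2],1))
    except Exception as e: print(nm,e)
cv2.imwrite("pics/v11.png",np.hstack([cv2.resize(s[150:330,210:360],(400,480),interpolation=2),cv2.resize(t[140:284,240:360+0],(400,480),interpolation=2)]))
E
```

```text
30.1 [ 192.41033064 -455.90828147  226.64370694]
mot [550.9  26.4] plate [-0.2  1.9]
   r 27.7 [50.5 51.6] 89.7
cap [620.5  48.5] plate [72.8 -0.7]
   r 12.9 [24.3 22.2] 89.7
sol [ 517.2 -114.6] plate [ -79.2 -119.7]
   r 20.3 [30.5 36.5] 25.4
hub [588.9 -89.2] plate [  -3.2 -119.8]
   r 14.2 [26.3 26.7] 62.5
disc [587.4 -87.7] plate [  -4.1 -117.8]
   r 30.9 [56.4 57.8] 89.8
```

View pics/v11.png

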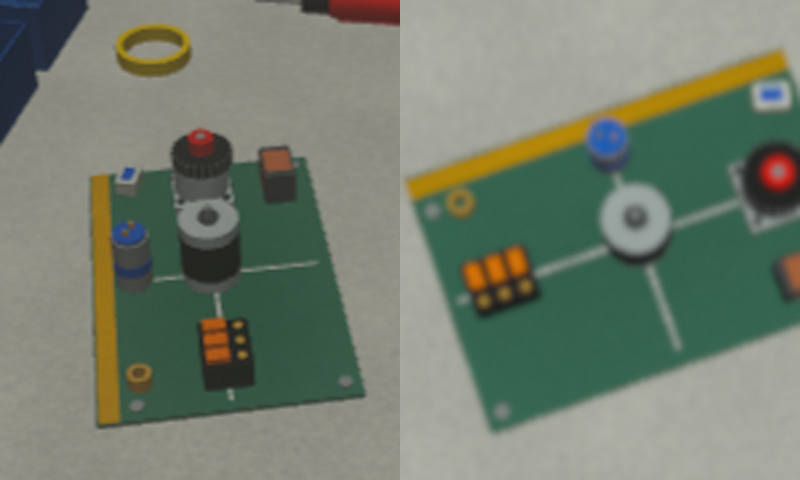

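The final layout looks right in both views. I compare the hub against the boss ring from the first top image to remove camera bias.

```bash
python3 - <<'E'
from h import *
for f in("top0.png","top3.png"):
    t=cv2.imread("pics/"+f); roi=(340,181,365,206); h=cv2.cvtColor(cv2.resize(t[roi[1]:roi[3],roi[0]:roi[2]],None,fx=6,fy=6,interpolation=2),cv2.COLOR_BGR2HSV)
    m=((h[:,:,2]<125)&(h[:,:,1]<70)).astype(np.uint8)
    for c in sorted(cv2.findContours(m,0,1)[0],key=cv2.contourArea)[-2:]:
        w=np.array([px2pt("top",(q[0][0]+.5)/6-.5+roi[0],(q[0][1]+.5)/6-.5+roi[1],51)[:2] for q in c],np.float32); print(f,cv2.minEnclosingCircle(w))
E
```

```text
top0.png ((573.127685546875, -87.208740234375), 35.58119201660156)
top0.png ((591.357666015625, -88.34467315673828), 15.604107856750488)
top3.png ((568.2985229492188, -80.44446563720703), 19.10256576538086)
top3.png ((591.3070678710938, -88.3365707397461), 15.011381149291992)
```

```bash
python3 -c "
from workcell import robot
print(robot.sign_off())"
```

```text
the job is handed in; nothing more can be done
None
```

The job is handed in at about 30 s of robot time: motor, capacitor, solenoid and pulley were placed in that order, each within about 3 mm of its target by the cameras, and the power driver and pliers were never touched.

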